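# Zero a reflectance probe on the white reference tile

### The job

Zero the reflectance probe with the blue cap: pull the instrument drawer open, lift the blue-capped probe out of its nest, and hold it against the sloping reader console with its sprung nose flat on the middle of the round white reference tile, the probe square to the tile and the nose pressed in gently, about halfway. Finish while still holding the probe steady there, for the reading is taken then; leave the orange-capped probe in its nest and do not disturb the vials and the beaker.

Things in the scene. Friction and masses are not known exactly. Their poses are not given: they have to be found in the camera images.
- instrument_unit: White steel drawer unit with one grey-fronted drawer, fixed on the bench by the wall on the left; 180 deep (x) x 200 wide (y) x 101 high. Origin: centre of its underside, on the bench; z up. Its front looks along its own -x, which points mostly to the robot's right (world -y), turned by up to 25 degrees. A tape roll and a petri dish, under 18 high, stand on the rear of its roof.
- instrument_drawer (a joint): Drawer opening, m: 0 shut (start), 0.14 fully out, sliding to the unit's -x; 2 N friction, no latch, stays put. 0.10 bares the nests, 0.13 gives good room. Front panel up to 97 above the bench, tray walls to 57. Inside, dark foam, top 45 above the bench, with two round nests, 58 behind the front panel and 45 from the side walls; in the unit's frame, drawer shut: x -20, y +43 and -43.
- drawer_handle (a point): Middle of the drawer's handle, a level steel bar 11 in diameter and 100 long, parallel to the unit's y axis; 77 above the bench (24 below the unit's roof), 35 in front of the drawer's face (gap 29.5 behind the bar). Moves with the drawer.
- blue_probe: The probe to use: round barrel, 30 diameter x 58 long, blue cap (top 14), black ribbed grip, grey foot; 0.1 to 0.2 kg. Origin: centre of the barrel's lower end; z along it to the cap. An 18 mm steel nose sticks out 16 below. Starts upright, nose down, in either nest, barrel 12 deep in the foam on a ledge 33 above the bench, 2 mm play; 45 to 91 above the bench is clear. Lifts straight out.
- blue_nose (a joint): How far the blue probe's nose is pressed in, m: 0 fully out, 0.010 at its stop. A spring holds it out: 1.5 N to start it moving, 4 N at 0.005, 6.5 N at 0.010. Reads 0 in the nest.
- blue_tip (a point): Centre of the flat end face of the blue probe's nose; moves with the nose (16 below the barrel's end when the nose is out). Its axes are those of the probe.
- orange_probe: The same kind of probe with an orange cap, in the other nest, 86 from the blue one (centre to centre); it stays there. Origin and axes as for the blue one.
- console: Blue-grey wedge-shaped reader console fixed to the bench, 140 deep (x) x 110 wide (y); its panel rises 15 degrees from 28 high at the front (its own -x side, roughly towards the robot) to 62 high near the back, with a dark display in the upper half. Origin: centre of its underside; z up.
- white_tile: Round white reference tile, 29 across inside a black bezel ring (42 outside), in the lower half of the console's panel, with a small grey cross at its middle. z: outward normal, tilted 15 degrees from vertical towards the console's -x side (roughly to the robot). The bezel stands 2.5 proud of the tile; the 18 mm nose fits inside it with 5 to spare all round.
- tile_center (a point): The grey cross: middle of the tile's face, about 41 above the bench; axes as white_tile.
- vial_red: Amber vial with a red cap, 30 diameter x 70 high, loose, behind the console; origin at the centre of its underside. Bystander.
- vial_blue: Amber vial with a blue cap, 30 diameter x 70 high, loose, behind the console; origin at the centre of its underside. Bystander.
- beaker: Clear glass beaker, 53 diameter x 70 high, loose, left of and near the robot; origin at the centre of its underside. Bystander.

How it is judged (in metres and radians):
On the way, in this order (a step that is already met when the one before it is completed fails the run):
1. the drawer is pulled open, at least 100 mm (value of joint instrument_drawer above 0.1 m), for 0.2 s.
2. the blue-capped probe is lifted clear of its nest in the gripper (z of blue_probe in the frame of instrument_unit above 0.075 m and contact force between the fingers and blue_probe above 1 N), for 0.2 s.
At the end, for the whole second after the job is handed in: Gripper still holds the blue-capped probe at rest (under 10 mm/s): nose end within 5.5 mm of the tile's cross, axis within 0.09 rad (5 degrees) of the tile's normal, nose pressed in 2.5 to 7.5 mm, force on the console 1 to 8 N; the orange-capped probe still sits in its nest (distance between blue_tip and tile_center below 0.0055 m and angle between the z axis of blue_probe and the z axis of white_tile, either way round below 0.09 rad and value of joint blue_nose between 0.0025 and 0.0075 m and contact force between blue_probe and console between 1 and 8 N and contact force between the fingers and blue_probe above 2 N and linear speed of blue_probe below 0.01 m/s and z of orange_probe in the frame of instrument_unit below 0.04 m); the arm keeps its last pose, push and grip.
It fails at once if the probe is pressed hard against the console (over 12 N) (contact force between blue_probe and console above 12 N).
It fails at once if the orange-capped probe is taken out of its nest (z of orange_probe in the frame of instrument_unit above 0.05 m).
It fails at once if a vial or the beaker is pushed more than 30 mm or knocked over (distance of any of vial_red, vial_blue, beaker from where it was at the start of the episode above 0.03 m or angle between any of vial_red, vial_blue, beaker's own z axis and vertical above 0.5 rad).
It also fails if it takes over 48 s, if anything falls off the work surface, if the arm or the gripper's body presses on something with over 40 N, if the wrist force passes 120 N, or if a joint passes its speed limit or range.

### The arm

A 6-joint arm with a two-finger parallel gripper is mounted at the origin on the work surface; the furniture and walls round the work are solid. World frame = base frame: x ahead of the robot, y to its left, z up, the work surface at z = 0. Lengths are in m, angles in degrees, forces in N, time in s.
With the tool pointing down it reaches from about 0.425 to 0.95 m from the base axis. Payload 3.5 kg.
Tool frame: the origin (TCP) lies on the centre line of the jaws, within the pads' length; the fingertips stand 8 mm ahead of it and the grasp point (between the pads) lies 11 mm behind it (robot.tip_reach is the distance from the TCP to the fingertips, in m); z points along the fingers, y is the line along which they close (so a half turn about z gives the same grasp; the last joint's range is limited). The gripper opens to 85 mm and grips with 20 to 120 N. Pads are 22 mm wide; open, the fingers measure 114 mm over their backs; the gripper's body (76 mm by 85 mm) begins 54 mm behind the grasp point. The pads swing forward as they close: fully open they stand 13 mm farther back than shut.
Start: joints at [-80.787, 16.404, 90.338, -0, 73.258, -8.594], TCP at [0.206, -0.643, 0.216] pointing down, gripper open.
Joint ranges: [-158.93, 158.93], [-51.34, 127.21], [12.03, 142.37], [-87.48, 267.48], [13.55, 161.25], [-162.69, 162.69]. Speed limits (degrees/s): [159.86, 159.86, 180, 180, 180, 180].

### API

Orientations are given as [roll, pitch, yaw] about the fixed x, y, z axes, in that order (R = Rz(yaw) Ry(pitch) Rx(roll)).
In Python, from bench import robot gives the robot as it stands. The module is installed in compiled form; this text tells all that it offers.
- The arm moves only by the tool move_arm, never from a script. Its argument "deltas" is text: rows parted by semicolons, each of 7 numbers parted by spaces: the shift along the world's x, y, z in mm, then the turn, a rotation vector about the world's x, y, z in rad, then the opening, from -1 (shut) to 1 (fully open). In form: tx ty tz wx wy wz grip; .... A call has 1 to 20 rows; each row is the pose to reach, as a shift and turn from the pose commanded when the call began; what a row does not reach only later rows make up. A row lasts 1/8 s, in which the tool goes at most 62.5 mm and 10.7 degrees, less where a joint would pass 70% of its speed; a pose out of reach is approached as far as the arm can. A call with a gripper value outside its range is refused whole. The fingers move at their own pace and stop on an object; "newtons" is the grip in N (left out, the last holds). Time passes only in rows, so rows that repeat a pose let the fingers close. It gives the time, the measured TCP pose, the force, the opening and the grip force at its end, in the units of the state.
- robot.get_state(): the state, without advancing time (a new reading comes with each control period).
- robot.get_image(name): name is "scene" or "side" or "wrist"; returns a dict with "image" (480x640x3 uint8, red, green, blue), "depth" (480x640 float32, m along the optical axis (not along the pixel's ray), 0 where there is no reading), "fx", "fy", "cx", "cy" (pixels), "eye" and "orientation" of the camera in the world. Camera axes: x right, y up, looking along -z (the intrinsics and any distortion apply to the point x, -y, -z); pixel columns grow to the right and rows downward; lengths in m; the calibration is good to about 2 mm. A picture is of the moment at which its call begins.
- robot.close_job(): hands the job in; it is judged then, once.
The state is a dict: "time": time; "joints": joint angles; "qvel": joint speeds; "joint_torque": joint torques, N m; "eef_pos": TCP position; "tcp_rot": TCP orientation; "contact_force": force on the tool from outside, world axes, zero at the start; "torque": the same for the moment, N m; "opening": finger opening in m; "finger_force": force on a finger pad.
Only numpy, scipy, OpenCV 4.12 (cv2) and the standard library are available. Lean on these libraries where they do the work, as an engineer would, in place of code of your own. Each camera call takes 0.05 s, during which the arm holds its last target. There are 200 camera calls.

## Working session

There is one attempt and no reset: what is moved stays moved. The work goes in short steps, Python scripts to look and compute and a tool call to move; the robot and the scene stay as the last step left them, time stands still between calls to the robot, and variables do not carry over. Pictures are saved under pics/ and viewed, at most 10 in all, crops included, and the job is handed in when it is done.

Besides the shell and the picture viewer there is one more tool, called after ">>>" by a JSON object that holds its "api" and its "payload", one argument or row to a line. move_arm: Moves the arm, as the interface text tells. Its arguments: {"type":"object","properties":{"deltas":{"type":"string"},"newtons":{"type":"number"}},"required":["deltas"]}

```bash
mkdir -p pics
cat > h.py <<'E'
import numpy as np,cv2
from bench import robot
from scipy.spatial.transform import Rotation as R
def cam(n,save=None):
    d=robot.get_image(n)
    if save: cv2.imwrite('pics/'+save,d['image'][:,:,::-1])
    return d
def rot(o):
    o=np.array(o,float)
    if o.shape==(3,3): return o
    if o.size==4: return R.from_quat(o).as_matrix()
    return R.from_euler('xyz',o,degrees=True).as_matrix()
def rays(d,uv):
    uv=np.atleast_2d(np.array(uv,float))
    v=np.stack([(uv[:,0]-d['cx'])/d['fx'],-(uv[:,1]-d['cy'])/d['fy'],-np.ones(len(uv))],1)
    return v@rot(d['orientation']).T
def onz(d,uv,z):
    r=rays(d,uv);e=np.array(d['eye']);return e+r*((z-e[2])/r[:,2])[:,None]
def pts(d,uv):
    uv=np.atleast_2d(np.array(uv)).astype(int)
    return np.array(d['eye'])+rays(d,uv)*d['depth'][uv[:,1],uv[:,0]][:,None]
def cloud(d):
    v,u=np.mgrid[0:480,0:640];return pts(d,np.stack([u.ravel(),v.ravel()],1)).reshape(480,640,3)
E
python3 - <<'E'
from h import *
a=cam('scene','scene0.png');b=cam('side','side0.png')
for d in(a,b):print({k:v for k,v in d.items() if k not in('image','depth')})
print(robot.get_state())
E
```

```text
{'fx': 454.9119449879254, 'fy': 454.9119449879254, 'cx': 318.69652272295457, 'cy': 236.49010794671017, 'eye': array([ 0.38088355, -0.77255358,  0.5953452 ]), 'orientation': array([58.09581788, -0.66839045, -9.84871254])}
{'fx': 457.5413314673826, 'fy': 457.5413314673826, 'cx': 317.13628922969946, 'cy': 239.32225445712817, 'eye': array([ 0.72565902, -0.45018943,  0.74875813]), 'orientation': array([37.76372925, -0.10555604, 26.31430302])}
{'time': 0.1, 'joints': array([-8.07870104e+01,  1.64504672e+01,  9.04155533e+01, -6.71232635e-04,
        7.32591886e+01, -8.59416907e+00]), 'qvel': array([-0.04886131, -0.03714986, -0.26276094,  0.05895858,  0.01394754,
        0.09232123]), 'joint_torque': array([ 1.05369309e-03, -4.07293475e+01, -2.93699777e+01, -1.31518582e-04,
        3.35776727e-03,  9.78755594e-06]), 'eef_pos': array([ 0.20634877, -0.64201523,  0.21465036]), 'tcp_rot': array([-1.79876101e+02, -1.80754234e-02,  1.78073332e+01]), 'contact_force': array([ 0.40352273, -0.97996019, -0.60996907]), 'torque': array([ 0.04541214, -0.01995744, -0.05031498]), 'finger_force': 0.0, 'opening': 0.08552957678471586}
```

View pics/scene0.png

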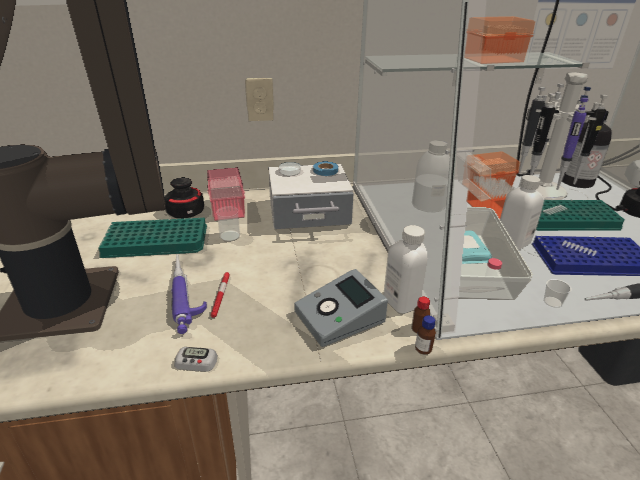

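View pics/side0.png

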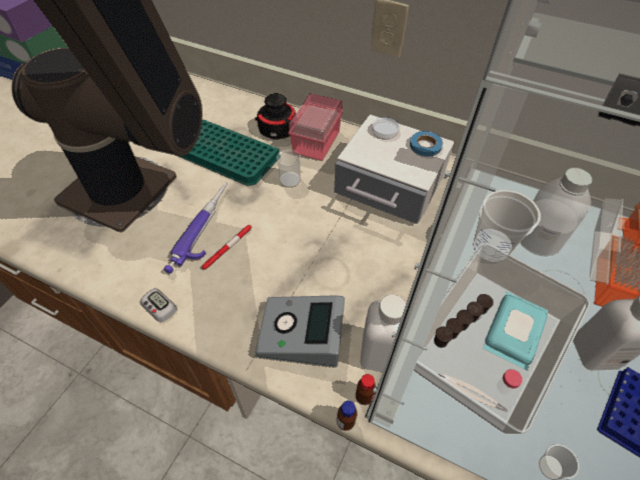

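The scene view shows the drawer unit at about (311,197) with its handle near (315,208), and the tile at (327,307). In the side view the handle runs from (348,187) to (397,202) and the tile is at (285,322). The beaker is at (229,228) in the scene view, and the vials are near (423,320).

Run:
```python
from h import *
res={}
for n,tc,roi in(('scene',(327,307),(255,365,155,240)),('side',(285,322),(325,465,110,225))):
    d=cam(n);C=cloud(d);im=d['image'].astype(int)
    m=np.zeros((480,640),bool);m[roi[2]:roi[3],roi[0]:roi[1]]=1
    P=C[m]; Q=P[(abs(P[:,2]-.101)<.006)]
    r=cv2.minAreaRect((Q[:,:2]*1000).astype(np.float32));print(n,'roof',len(Q),np.median(Q[:,2]),r,cv2.boxPoints(r).tolist())
    # handle: z 0.068..0.086, bright
    H=P[(P[:,2]>.068)&(P[:,2]<.086)];br=im[m].mean(1)[(P[:,2]>.068)&(P[:,2]<.086)]
    print('bbox',H.min(0),H.max(0)); 
    # tile
    g=im.min(2);mm=((g>170)).astype(np.uint8);k,l,s,c=cv2.connectedComponentsWithStats(mm)
    lab=[i for i in range(1,k) if np.hypot(*(c[i]-tc))<6 and s[i,4]>40]
    for i in lab:
        cn=cv2.findContours((l==i).astype(np.uint8),0,2)[0][0];e=cv2.fitEllipse(cn)
        res[n]=(d,e[0]);print('tile',s[i],e,pts(d,[np.round(e[0])]),onz(d,[e[0]],.041))
    # console panel plane
    y,x=np.mgrid[0:480,0:640];t=C[(np.hypot(x-tc[0],y-tc[1])<30)];t=t[(t[:,2]>.03)&(t[:,2]<.07)]
    A=np.c_[t[:,:2],np.ones(len(t))];co,*_=np.linalg.lstsq(A,t[:,2],rcond=None);
    for _ in range(5):
        rr=t[:,2]-A@co;k2=abs(rr)<.003;co,*_=np.linalg.lstsq(A[k2],t[k2][:,2],rcond=None)
    nn=np.array([-co[0],-co[1],1]);nn/=np.linalg.norm(nn);print('normal',nn,np.degrees(np.arccos(nn[2])),np.degrees(np.arctan2(nn[1],nn[0])),k2.sum())
if len(res)==2:
    A=[];b=[]
    M=np.zeros((3,3));v=np.zeros(3)
    for d,c in res.values():
        r=rays(d,[c])[0];r/=np.linalg.norm(r);Pm=np.eye(3)-np.outer(r,r);M+=Pm;v+=Pm@d['eye']
    print('tri',np.linalg.solve(M,v))
```

```text
scene roof 2214 0.10307307302359411 ((556.9718017578125, 334.6554870605469), (280.13897705078125, 286.31353759765625), 88.75569915771484) [[410.80712890625, 197.7277374267578], [697.0531616210938, 191.5103302001953], [703.136474609375, 471.583251953125], [416.89044189453125, 477.8006591796875]]
bbox [0.41420524 0.15463448 0.06800637] [0.70590261 0.4605964  0.08599438]
tile [321 301  14  11 112] ((327.0582275390625, 306.0354919433594), (9.664998054504395, 13.546221733093262), 75.53034973144531) [[ 0.51260062 -0.14106889  0.04314167]] [[ 0.5131994  -0.13873488  0.041     ]]
normal [-0.24814173 -0.08991795  0.96454157] 15.303440101411772 -160.08124195807693 2073
side roof 4682 0.10028623690357341 ((548.745361328125, 334.4088134765625), (282.0393981933594, 200.97213745117188), 88.63194274902344) [[444.9211120605469, 195.82838439941406], [645.8359375, 191.0302276611328], [652.569580078125, 472.9892578125], [451.65478515625, 477.78741455078125]]
bbox [0.36132788 0.1518572  0.06802163] [0.65695108 0.45660524 0.0859769 ]
tile [278 316  15  14 140] ((284.8293151855469, 322.141357421875), (11.334678649902344, 14.984392166137695), 48.056697845458984) [[ 0.51390235 -0.14349818  0.04086621]] [[ 0.51380969 -0.14392231  0.041     ]]
normal [-0.24864263 -0.08410035  0.96493729] 15.217298901248705 -161.3125158032566 2196
tri [ 0.51340807 -0.14413626  0.04423664]
```

Run:
```python
from h import *
for n,roi,hp in(('scene',(268,356,160,232),(315,208)),('side',(332,455,115,220),(372,195))):
    d=cam(n);C=cloud(d);im=d['image'].astype(int)
    m=np.zeros((480,640),bool);m[roi[2]:roi[3],roi[0]:roi[1]]=1
    Z=C[...,2]
    roof=(m&(abs(Z-.101)<.005)&(im.min(2)>120)).astype(np.uint8)
    roof=cv2.morphologyEx(roof,cv2.MORPH_OPEN,np.ones((3,3)))
    k,l,s,c=cv2.connectedComponentsWithStats(roof);i=1+s[1:,4].argmax()
    q=C[l==i];r=cv2.minAreaRect((q[:,:2]*1000).astype(np.float32));print(n,'roof',s[i],r[0],r[1],r[2]);print(cv2.boxPoints(r))
    f=C[m&(Z>.03)&(Z<.065)];f=f[(f[:,1]<.27)]
    # robust line fit
    vx,vy,x0,y0=cv2.fitLine(f[:,:2].astype(np.float32),cv2.DIST_HUBER,0,.001,.001).ravel()
    nrm=np.array([-vy,vx]);res=(f[:,:2]-[x0,y0])@nrm;g=f[abs(res)<.006]
    vx,vy,x0,y0=cv2.fitLine(g[:,:2].astype(np.float32),cv2.DIST_HUBER,0,.001,.001).ravel()
    u=np.array([vx,vy])*np.sign(vx);nrm=np.array([u[1],-u[0]]);P0=np.array([x0,y0])
    t=(g[:,:2]-P0)@u;print('face ang',np.degrees(np.arctan2(u[1],u[0])),P0,'ends',P0+u*t.min(),P0+u*t.max(),np.ptp(t),len(g))
    # handle: points in front of face 22..42mm, z .065-.09
    X=C[m&(Z>.066)&(Z<.088)];o=(X[:,:2]-P0)@nrm;h=X[(o>.022)&(o<.045)];t=(h[:,:2]-P0)@u
    print('handle n',len(h),'t',t.min(),t.max(),'o',np.median((h[:,:2]-P0)@nrm),'z',h[:,2].mean(),'mid',P0+u*(t.min()+t.max())/2+nrm*.035)
```

```text
scene roof [ 269  164   83   31 1687] (544.670654296875, 292.0115966796875) (174.7006072998047, 202.15415954589844) 85.9553451538086
[[437.68417 212.00821]
 [639.33484 197.74948]
 [651.6571  372.01498]
 [450.00647 386.2737 ]]
face ang -1.6137698 [0.54156834 0.1985744 ] ends [0.44361764 0.20133396] [0.64040164 0.19578996] 0.19686208383386955 774
handle n 218 t -0.05495005109845407 0.05498384570097916 o 0.038511426753482486 z 0.08123137836508229 mid [0.54059956 0.1635878 ]
side roof [ 339  115  115   76 3811] (547.5257568359375, 291.9728088378906) (170.1866912841797, 200.72215270996094) 88.35858917236328
[[444.76846 209.78912]
 [645.4082  204.03961]
 [650.2831  374.1565 ]
 [449.6433  379.906  ]]
face ang -1.6509175 [0.55588806 0.19575381] ends [0.44818728 0.19885796] [0.64393632 0.19321609] 0.19583032201034078 718
handle n 319 t -0.06518939717520032 0.044640128475579535 o 0.03809386101474877 z 0.07965658371419038 mid [0.54460934 0.16106435]
```

>>> {"api": "move_arm", "payload": {
  "deltas": "137 171 20 0 0 -0.17 0.2; 274 342 40 0 0 -0.34 0.2; 274 342 40 0 0 -0.34 0.2; 274 342 40 0 0 -0.34 0.2; 274 342 40 0 0 -0.34 -0.25; 274 342 40 0 0 -0.34 -0.25; 274 342 40 0 0 -0.34 -0.25; 264 422 50 0 0 -0.34 -0.25; 254 502 55 0 0 -0.34 -0.25; 254 502 55 0 0 -0.34 -0.25; 254 502 55 0 0 -0.34 -0.25; 254 502 55 0 0 -0.34 -0.25"
}}

```text
time: 1.8
eef_pos: [0.4606, -0.141, 0.2711]
tcp_rot: [180.0, -0.0, -1.7]
contact_force: [0.7, 0.1, 0.0]
opening: 0.0324
finger_force: 0.0
```

Run:
```python
from h import *
d=cam('wrist','w1.png');print(d['eye'],d['orientation'],d['fx'],robot.get_state()['eef_pos'])
s=cam('side');print('beaker',onz(s,[(290,165)],.07))
```

```text
[ 0.5367749  -0.14270169  0.42854287] [-1.73952885e+01 -4.10403476e-02 -9.17192426e+01] 337.7701565015144 [ 0.46053209 -0.1414176   0.27090527]
beaker [[0.3520679  0.17667253 0.07      ]]
```

View pics/w1.png

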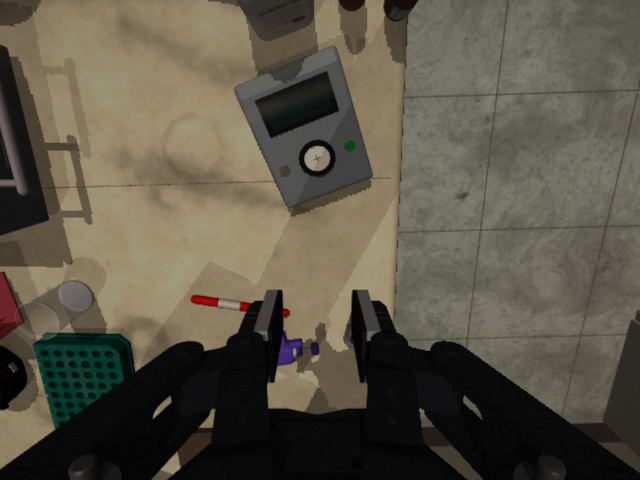

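The wrist view shows the tile at (317,158) and the handle at (15,130). I'll refine the tile position from here.

Run:
```python
from h import *
d=cam('wrist');C=cloud(d);im=d['image'].astype(int);tc=(317,158)
y,x=np.mgrid[0:480,0:640];rr=np.hypot(x-tc[0],y-tc[1])
w=((im.min(2)>130)&(rr<18)).astype(np.uint8)
w=cv2.morphologyEx(w,cv2.MORPH_CLOSE,np.ones((5,5)))
c=max(cv2.findContours(w,0,2)[0],key=cv2.contourArea);e=cv2.fitEllipse(c);print(e)
b=((im.max(2)<60)&(rr<26)).astype(np.uint8);c=max(cv2.findContours(b,0,2)[0],key=cv2.contourArea);e2=cv2.fitEllipse(c);print(e2)
print(onz(d,[e[0],e2[0]],.041),pts(d,[np.round(e[0])]))
t=C[w>0];print('tile z',np.median(t,0))
m=(rr<45)&(rr>23)&(C[...,2]>.025)&(C[...,2]<.07);t=C[m];A=np.c_[t[:,:2],np.ones(len(t))];k=np.ones(len(t),bool)
for _ in range(6):
    co=np.linalg.lstsq(A[k],t[k,2],rcond=None)[0];k=abs(t[:,2]-A@co)<.003
n=np.array([-co[0],-co[1],1]);n/=np.linalg.norm(n);print(n,np.degrees(np.arccos(n[2])),np.degrees(np.arctan2(n[1],n[0])),k.sum())
# console edges for yaw: body mask contour
q=((C[...,2]>.02)&(C[...,2]<.075)&(x>225)&(x<385)&(y>40)&(y<220)).astype(np.uint8)
c=max(cv2.findContours(q,0,2)[0],key=cv2.contourArea);P=C[q>0]
r=cv2.minAreaRect((P[:,:2]*1000).astype(np.float32));print(r)
```

```text
((312.59429931640625, 156.2858428955078), (13.171156883239746, 23.426082611083984), 27.500181198120117)
((316.67584228515625, 158.12693786621094), (37.00212478637695, 37.82508087158203), 3.0935137271881104)
[[ 0.5154721  -0.13824985  0.041     ]
 [ 0.51333833 -0.1427263   0.041     ]] [[ 0.51582193 -0.13872449  0.04202147]]
tile z [ 0.51667349 -0.1376362   0.04138163]
[-0.25059998 -0.08530059  0.96432539] 15.350300264566464 -161.20217303196395 4347
((538.0263671875, -133.45211791992188), (140.2788543701172, 110.33683776855469), 18.92745590209961)
```

>>> {"api": "move_arm", "payload": {
  "deltas": "60 60 -10 0 0 0 -0.25; 60 120 -30 0 0 0 -0.25; 60 180 -50 0 0 0 -0.25; 60 220 -70 0 0 0 -0.25; 60 220 -70 0 0 0 -0.25; 60 220 -70 0 0 0 -0.25"
}}

```text
time: 2.7
eef_pos: [0.5209, 0.0786, 0.2009]
tcp_rot: [180.0, 0.0, -1.7]
contact_force: [0.2, -0.0, -0.3]
opening: 0.0319
finger_force: 0.0
```

Run:
```python
from h import *
d=cam('wrist','w2.png');C=cloud(d);Z=C[...,2]
print(robot.get_state()['eef_pos'])
u=np.array([.99961,-.0279]);nr=np.array([-.0279,-.99961])
m=(C[...,0]>.42)&(C[...,0]<.67)&(C[...,1]>.13)&(C[...,1]<.24)
y,x=np.mgrid[0:480,0:640]
roof=C[m&(abs(Z-.101)<.004)];o=roof[:,:2]@nr;t=roof[:,:2]@u
print('roof n',len(roof),'front o',np.percentile(o,[90,99,100]),'t',np.percentile(t,[0,1,99,100]),'z',np.median(roof[:,2]))
h=C[m&(Z>.066)&(Z<.088)];oo=h[:,:2]@nr;print(len(h));hh=h[oo>np.percentile(o,99)+.02]
oh=hh[:,:2]@nr;th=hh[:,:2]@u
print('handle n',len(hh),'o',np.percentile(oh,[1,50,99]),'t',np.percentile(th,[1,99]),'zmax',np.percentile(hh[:,2],95))
om=np.percentile(oh,50);tm=np.percentile(th,[1,99]).mean();print('mid',u*tm+nr*om)
b=hh[abs(th-tm)<.04];print(cv2.fitLine(b[:,:2].astype(np.float32),cv2.DIST_HUBER,0,.001,.001).ravel())
```

```text
[0.52126943 0.078048   0.2014642 ]
roof n 10920 front o [-0.22603411 -0.21527957 -0.21214165] t [0.43828018 0.44193216 0.63568342 0.63739338] z 0.1004094235889148
4893
handle n 2023 o [-0.19441485 -0.17710227 -0.17211199] t [0.48552251 0.59063473] zmax 0.082569006473204
mid [0.54280992 0.16202081]
[ 0.9998163  -0.01916819  0.5423379   0.16121474]
```

View pics/w2.png

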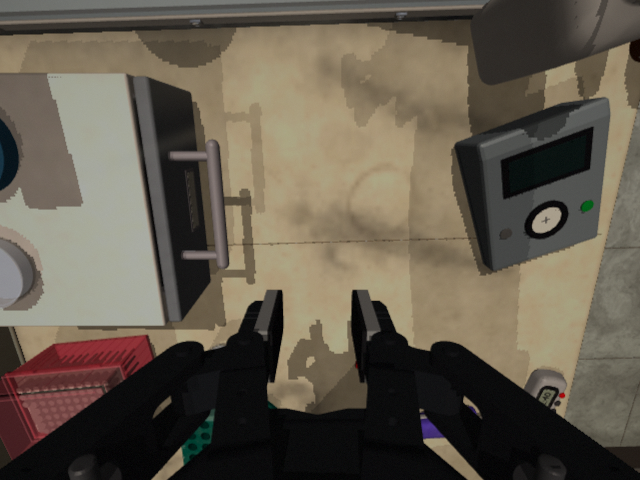

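The wrist view shows the handle bar at (217,203), with a measured mid of (0.5425, 0.1615). I'll go over it, down, close, and pull.

>>> {"api": "move_arm", "payload": {
  "deltas": "10 42 -15 0 0 0 -0.25; 21 83 -40 0 0 0 -0.25; 21 83 -40 0 0 0 -0.25; 21 83 -80 0 0 0 -0.25; 21 83 -110 0 0 0 -0.25; 21 83 -135 0 0 0 -0.25; 21 83 -135 0 0 0 -0.25; 21 83 -135 0 0 0 -1; 21 83 -135 0 0 0 -1; 21 83 -135 0 0 0 -1; 21 83 -135 0 0 0 -1; 21 83 -135 0 0 0 -1",
  "newtons": 30
}}

```text
time: 4.25
eef_pos: [0.5423, 0.1624, 0.067]
tcp_rot: [180.0, -0.1, -1.7]
contact_force: [-0.3, -1.1, 5.5]
opening: -0.0003
finger_force: 2.4
```

Run:
```python
from h import *
s=cam('scene')['image'][130:290,220:430];w=cam('side')['image'][80:240,300:480]
a=cv2.resize(s,(400,305));b=cv2.resize(w,(343,305))
cv2.imwrite('pics/c1.png',np.hstack([a,b])[:,:,::-1])
```

```text
(no output)
```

View pics/c1.png

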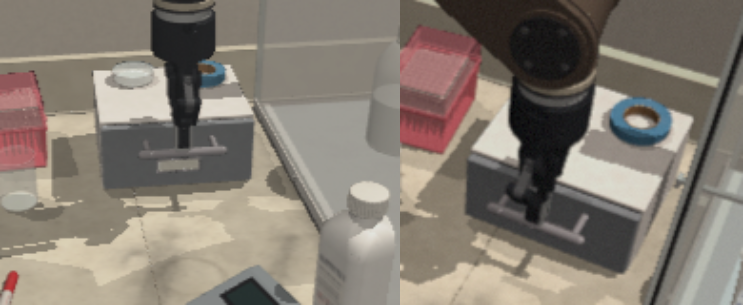

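Run:
```python
from h import *
s=cam('scene')['image'][185:225,285:345];w=cam('side')['image'][165:215,335:410];v=cam('wrist')['image'][200:400,220:420]
cv2.imwrite('pics/c2.png',np.hstack([cv2.resize(i,z,interpolation=cv2.INTER_CUBIC) for i,z in((s,(270,180)),(w,(270,180)),(v,(250,180)))])[:,:,::-1])
```

```text
(no output)
```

View pics/c2.png

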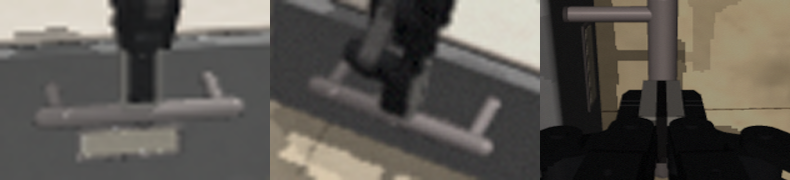

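Run:
```python
from h import *
np.set_printoptions(precision=4,suppress=True)
for n,c,a,b in(('scene',316,190,222),('side',371,180,210)):
    d=cam(n);p=[(c,r) for r in range(a,b)];P=pts(d,p)
    print(n)
    for (q,X) in zip(p,P):print(q[1],X*1000//1,d['image'][q[1],q[0]])
st=robot.get_state();print(st['eef_pos'],st['contact_force'],st['torque'],st['opening'],st['finger_force'])
```

```text
scene
190 [534. 114. 155.] [27 28 29]
191 [534. 117. 150.] [26 27 29]
192 [537. 133. 140.] [36 36 37]
193 [537. 132. 138.] [43 44 46]
194 [537. 132. 136.] [33 33 34]
195 [537. 132. 133.] [31 31 31]
196 [540. 150. 121.] [31 31 32]
197 [540. 149. 119.] [47 48 48]
198 [541. 156. 113.] [29 30 32]
199 [540. 152. 112.] [32 33 34]
200 [539. 147. 113.] [33 34 34]
201 [541. 155. 106.] [33 33 34]
202 [540. 148. 107.] [30 31 32]
203 [541. 152. 102.] [33 33 35]
204 [541. 157.  97.] [30 31 32]
205 [540. 151.  97.] [32 32 34]
206 [540. 151.  95.] [33 34 35]
207 [540. 151.  92.] [46 47 47]
208 [541. 156.  87.] [105 104 100]
209 [542. 161.  81.] [104 100  99]
210 [542. 158.  80.] [102  98  96]
211 [542. 158.  77.] [93 89 88]
212 [549. 199.  52.] [66 66 65]
213 [549. 199.  49.] [87 83 81]
214 [549. 199.  46.] [135 131 120]
215 [548. 195.  46.] [136 132 120]
216 [549. 197.  42.] [135 131 120]
217 [548. 195.  40.] [140 136 124]
218 [549. 199.  35.] [157 155 148]
219 [549. 198.  32.] [116 111 110]
220 [549. 198.  29.] [83 84 83]
221 [549. 200.  26.] [83 83 83]
side
180 [554. 116. 168.] [53 51 52]
181 [5
[... 347 characters left out ...]
92 [547. 148. 104.] [16 16 15]
193 [548. 146. 103.] [17 20 20]
194 [547. 148.  98.] [18 21 20]
195 [548. 148.  96.] [15 13 13]
196 [548. 148.  93.] [27 25 27]
197 [548. 149.  88.] [52 49 48]
198 [546. 155.  79.] [84 79 79]
199 [546. 156.  76.] [77 72 73]
200 [536. 192.  33.] [63 59 61]
201 [535. 196.  25.] [58 57 57]
202 [535. 197.  22.] [61 59 59]
203 [536. 197.  18.] [60 61 62]
204 [537. 195.  18.] [59 58 59]
205 [537. 194.  15.] [64 65 63]
206 [537. 195.  11.] [79 77 70]
207 [535. 203.  -2.] [107  98  87]
208 [536. 201.  -1.] [116 108  95]
209 [537. 200.  -3.] [115 106  93]
[0.5423 0.1624 0.067 ] [-1.8814 -1.6017  5.6895] [-0.1973  0.0828  0.038 ] 0.00011270100856522723 2.8123554959893227
```

Run:
```python
from h import *
np.set_printoptions(precision=4,suppress=True)
print(robot.tip_reach,[a for a in dir(robot) if a[0]!='_'])
d=cam('wrist');C=cloud(d)
for r in range(280,345,4):print(r,[ (C[r,c]*1000).astype(int).tolist() for c in (300,310,319,330,345)])
```

```text
0.008 ['Unreachable', 'close_job', 'get_image', 'get_state', 'tip_reach']
280 [[519, 175, 0], [555, 165, 81], [555, 161, 81], [519, 153, 0], [518, 143, 0]]
284 [[516, 175, 0], [553, 165, 81], [553, 161, 81], [516, 154, 0], [516, 143, 0]]
288 [[513, 175, 0], [551, 165, 81], [551, 161, 81], [512, 154, -1], [512, 143, -1]]
292 [[510, 176, 0], [553, 165, 89], [553, 161, 89], [552, 156, 88], [508, 143, -1]]
296 [[506, 176, -1], [553, 165, 93], [552, 161, 92], [552, 156, 92], [506, 143, 0]]
300 [[548, 170, 87], [552, 165, 95], [552, 161, 96], [552, 157, 96], [502, 143, 0]]
304 [[548, 170, 91], [553, 165, 100], [552, 161, 100], [552, 157, 99], [547, 150, 90]]
308 [[549, 169, 95], [553, 165, 103], [552, 161, 102], [552, 157, 103], [548, 150, 96]]
312 [[553, 169, 107], [552, 165, 106], [552, 161, 105], [552, 157, 105], [547, 150, 98]]
316 [[552, 168, 109], [553, 165, 109], [553, 161, 110], [552, 157, 109], [548, 151, 102]]
320 [[552, 168, 111], [552, 165, 112], [552, 161, 112], [552, 157, 112], [548, 151, 105]]
324 [[552, 168, 114], [552, 165, 115], [553, 161, 116], [552, 157, 115], [548, 151, 108]]
328 [[553, 168, 118], [552, 164, 117], [552, 161, 117], [553, 157, 118], [548, 151, 112]]
332 [[554, 168, 122], [552, 164, 119], [551, 161, 118], [553, 157, 122], [553, 152, 122]]
336 [[555, 168, 127], [551, 164, 120], [550, 161, 119], [553, 158, 124], [555, 153, 127]]
340 [[554, 168, 127], [554, 164, 127], [549, 161, 119], [553, 158, 126], [554, 153, 128]]
344 [[554, 167, 130], [553, 164, 128], [547, 161, 119], [553, 158, 129], [552, 153, 128]]
```

>>> {"api": "move_arm", "payload": {
  "deltas": "0 0 40 0 0 0 -1; 0 0 40 0 0 0 -1; 0 0 40 0 0 0 -1; 0 0 40 0 0 0 -1"
}}

```text
time: 5.15
eef_pos: [0.5402, 0.1623, 0.1043]
tcp_rot: [180.0, 0.2, -1.7]
contact_force: [0.8, -0.1, -0.4]
opening: -0.0
finger_force: 0.0
```

Run:
```python
from h import *
np.set_printoptions(precision=4,suppress=True)
d=cam('wrist');C=cloud(d);print(d['eye'],robot.get_state()['eef_pos'],robot.get_state()['contact_force'])
for r in range(276,312,3):print(r,[ (C[r,c]*1000).astype(int).tolist() for c in (300,310,319,330)])
s=cam('side');C=cloud(s);print('drawer handle y chk')
im=cv2.hconcat([cam('scene')['image'][160:240,260:380],s['image'][140:220,320:440]])
cv2.imwrite('pics/c3.png',cv2.resize(im,(800,267),interpolation=cv2.INTER_CUBIC)[:,:,::-1])
```

```text
[0.617  0.1605 0.2614] [0.5403 0.1623 0.1043] [ 0.8546  0.1852 -1.1181]
276 [[504, 177, 0], [539, 166, 80], [539, 161, 82], [503, 152, -1]]
279 [[501, 178, 0], [536, 166, 79], [537, 161, 82], [501, 152, 0]]
282 [[499, 178, 0], [535, 166, 80], [535, 161, 81], [498, 152, 0]]
285 [[496, 178, 0], [533, 166, 79], [534, 161, 82], [495, 152, 0]]
288 [[493, 178, 0], [531, 167, 80], [531, 161, 81], [492, 152, 0]]
291 [[491, 178, 0], [550, 165, 124], [550, 161, 124], [551, 156, 126]]
294 [[487, 178, 0], [551, 165, 128], [550, 161, 127], [550, 156, 128]]
297 [[485, 178, 0], [550, 165, 129], [551, 161, 131], [550, 156, 130]]
300 [[547, 170, 126], [550, 165, 132], [551, 161, 133], [550, 156, 133]]
303 [[547, 169, 128], [551, 165, 136], [551, 161, 136], [550, 157, 135]]
306 [[547, 169, 131], [550, 165, 138], [550, 161, 138], [550, 157, 138]]
309 [[551, 169, 141], [550, 165, 140], [550, 161, 140], [550, 157, 140]]
drawer handle y chk
```

View pics/c3.png

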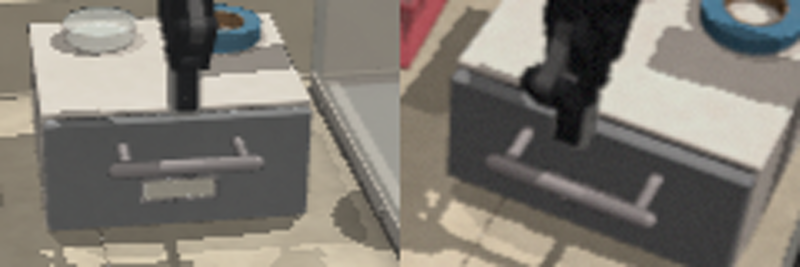

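The fingertips measure about 18 mm behind the reported TCP, not 8 mm ahead of it. The closed fingers came to rest on top of the bar, which confirms the measurement. I'll correct for this by descending about 25 mm further.

>>> {"api": "move_arm", "payload": {
  "deltas": "2 0 5 0 0 0 -0.22; 2 0 5 0 0 0 -0.22; 2 0 5 0 0 0 -0.22; 2 0 5 0 0 0 -0.22; 2 0 -30 0 0 0 -0.22; 2 0 -62 0 0 0 -0.22; 2 0 -62 0 0 0 -0.22; 2 0 -62 0 0 0 -1; 2 0 -62 0 0 0 -1; 2 0 -62 0 0 0 -1; 2 0 -62 0 0 0 -1"
}}

```text
time: 6.68
eef_pos: [0.5435, 0.1619, 0.0444]
tcp_rot: [180.0, -0.0, -1.7]
contact_force: [-1.4, -4.3, 1.6]
opening: 0.01
finger_force: 29.4
```

>>> {"api": "move_arm", "payload": {
  "deltas": "0 -15 0 0 0 0 -1; -1 -35 0 0 0 0 -1; -2 -55 0 0 0 0 -1; -2 -75 0 0 0 0 -1; -3 -95 0 0 0 0 -1; -3 -115 0 0 0 0 -1; -4 -133 0 0 0 0 -1; -4 -133 0 0 0 0 -1; -4 -133 0 0 0 0 -1"
}}

```text
time: 7.8
eef_pos: [0.5397, 0.0271, 0.0443]
tcp_rot: [179.9, -0.0, -1.7]
contact_force: [-1.7, -1.5, 5.7]
opening: 0.01
finger_force: 30.2
```

>>> {"api": "move_arm", "payload": {
  "deltas": "0 0 0 0 0 0 -0.2; 0 0 0 0 0 0 -0.2; 0 0 0 0 0 0 -0.2; 0 0 50 0 0 0 -0.2; 0 0 110 0 0 0 -0.2; -25 20 165 0 0 0 0.4; -50 60 190 0 0 0 0.4; -50 60 190 0 0 0 0.4; -50 60 190 0 0 0 0.4"
}}

```text
time: 8.93
eef_pos: [0.4892, 0.0894, 0.2333]
tcp_rot: [180.0, 0.0, -1.6]
contact_force: [-0.3, -0.4, -0.5]
opening: 0.0596
finger_force: 0.0
```

Run:
```python
from h import *
np.set_printoptions(precision=4,suppress=True)
d=cam('wrist','w3.png');C=cloud(d);print(d['eye'],robot.get_state()['eef_pos'],robot.get_state()['opening'])
hsv=cv2.cvtColor(d['image'],cv2.COLOR_RGB2HSV)
for nm,lo,hi in(('blue',95,130),('orange',5,20)):
    m=((hsv[...,0]>=lo)&(hsv[...,0]<=hi)&(hsv[...,1]>130)&(hsv[...,2]>50)&(abs(C[...,2]-.09)<.008)&(C[...,1]<.25)).astype(np.uint8)
    k,l,s,c=cv2.connectedComponentsWithStats(m)
    for i in range(1,k):
        if s[i,4]>80:
            p=C[l==i];cc=max(cv2.findContours((l==i).astype(np.uint8),0,2)[0],key=cv2.contourArea);P=onz(d,cc[:,0],.091)[:,:2]
            print(nm,s[i],c[i],np.median(p,0),cv2.minEnclosingCircle((P*1000).astype(np.float32)))
h=(C[...,2]>.066)&(C[...,2]<.09)&(C[...,1]<.08)&(C[...,0]>.45)&(C[...,0]<.65)
print('handle/front',np.median(C[h],0),C[h].min(0))
```

```text
[0.5655 0.0877 0.3907] [0.4891 0.089  0.2327] 0.05951815764472616
blue [246  96  36  37 798] [263.8609 114.114 ] [0.5839 0.1309 0.0904] ((584.1270751953125, 131.03985595703125), 14.74035358428955)
orange [252 198  33  33 668] [268.5135 213.8024] [0.4997 0.1332 0.0903] ((499.1903076171875, 133.3361053466797), 15.369979858398438)
handle/front [0.5629 0.0297 0.0806] [ 0.4505 -0.1318  0.066 ]
```

View pics/w3.png

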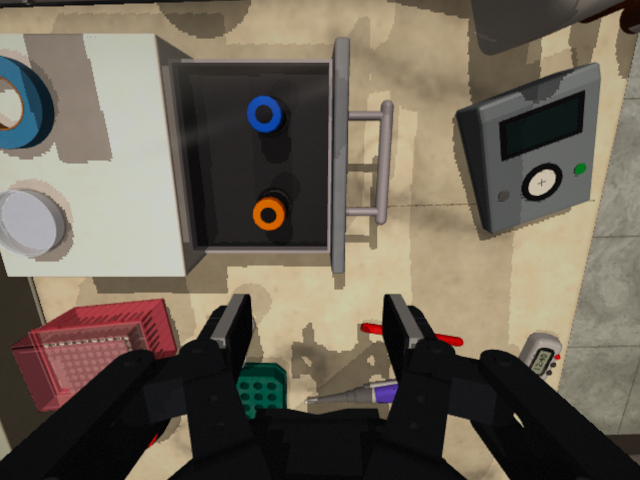

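The wrist view shows the blue cap at (264,114), measured at (0.584, 0.131, 0.090), and the orange cap at (268,214). They're 85 mm apart, which matches the 86 mm given. Next I'll grasp the blue probe.

>>> {"api": "move_arm", "payload": {
  "deltas": "50 22 -20 0 0 0 0.38; 95 43 -50 0 0 0 0.38; 95 43 -80 0 0 0 0.38; 95 43 -110 0 0 0 0.38; 95 43 -140 0 0 0 0.38; 95 43 -170 0 0 0 0.38; 95 43 -190 0 0 0 0.38; 95 43 -201 0 0 0 0.38; 95 43 -201 0 0 0 0.38; 95 43 -201 0 0 0 -1; 95 43 -201 0 0 0 -1; 95 43 -201 0 0 0 -1; 95 43 -201 0 0 0 -1; 95 43 -201 0 0 0 -1",
  "newtons": 50
}}

```text
time: 10.72
eef_pos: [0.5855, 0.1324, 0.0344]
tcp_rot: [-180.0, -0.1, -1.7]
contact_force: [-1.0, -1.2, 6.3]
opening: 0.029
finger_force: 49.5
```

>>> {"api": "move_arm", "payload": {
  "deltas": "0 0 15 0 0 0 -1; 0 0 35 0 0 0 -1; 0 0 60 0 0 0 -1; 0 0 90 0 0 0 -1; 0 0 120 0 0 0 -1; 0 0 120 0 0 0 -1; 0 0 120 0 0 0 -1"
}}

```text
time: 11.6
eef_pos: [0.5836, 0.1324, 0.152]
tcp_rot: [180.0, 0.1, -1.7]
contact_force: [0.5, -0.2, -2.5]
opening: 0.0289
finger_force: 49.6
```

>>> {"api": "move_arm", "payload": {
  "deltas": "-15 -45 0 0 0 0 -1; -30 -95 0 0 0 0 -1; -45 -145 0 0.02 -0.06 0 -1; -60 -195 0 0.04 -0.12 0 -1; -80 -240 -5 0.06 -0.18 0 -1; -91 -275 -15 0.085 -0.248 0 -1; -91 -282 -30 0.085 -0.248 0 -1; -91 -282 -37 0.085 -0.248 0 -1; -91 -282 -37 0.085 -0.248 0 -1; -91 -282 -37 0.085 -0.248 0 -1"
}}

```text
time: 12.85
eef_pos: [0.4941, -0.1486, 0.1161]
tcp_rot: [-174.6, -14.0, -2.2]
contact_force: [0.9, -0.4, -2.3]
opening: 0.0288
finger_force: 50.2
```

```bash
cat > m.py <<'E'
from h import *
np.set_printoptions(precision=4,suppress=True)
st=robot.get_state();print(st['eef_pos'],st['tcp_rot'],st['contact_force'],st['finger_force'])
Rt=rot(st['tcp_rot']);print('tool z',Rt[:,2],'angle to -n',np.degrees(np.arccos(Rt[:,2]@np.array([.245,.0838,-.966]))))
E
python3 - <<'E'
from m import *
for n in('scene','side'):
    d=cam(n,n+'5.png');C=cloud(d);rel=(C-st['eef_pos'])@Rt
    hsv=cv2.cvtColor(d['image'],cv2.COLOR_RGB2HSV)
    ok=(abs(rel[...,0])<.03)&(abs(rel[...,1])<.03)
    for a,b in((-.05,-.02),(-.02,-.005),(-.005,.002),(.004,.016),(.016,.025)):
        q=rel[ok&(rel[...,2]>a)&(rel[...,2]<b)]
        if len(q):print(n,a,b,len(q),q.min(0),q.max(0),np.median(q,0))
print('orange check')
d=cam('side');w=cam('wrist','w5.png')
a=cam('scene')['image'];b=d['image']
tl=onz(d,[(285,322)],.041);print(tl)
cv2.imwrite('pics/c5.png',np.hstack([cv2.resize(a[200:360,240:400],(400,400)),cv2.resize(b[210:370,220:380],(400,400))])[:,:,::-1])
E
```

```text
[ 0.4941 -0.1486  0.1161] [-174.6067  -14.0441   -2.2119] [ 0.9451 -0.3722 -2.2989] 50.17955303192139
tool z [ 0.245   0.0846 -0.9658] angle to -n nan
scene -0.05 -0.02 171 [-0.0149 -0.0023 -0.049 ] [ 0.0137  0.0289 -0.02  ] [ 0.0012  0.0238 -0.0346]
scene -0.02 -0.005 61 [-0.0156 -0.0009 -0.02  ] [ 0.0134  0.0205 -0.0051] [-0.0004  0.0111 -0.0102]
scene -0.005 0.002 31 [-0.0147 -0.0018 -0.005 ] [ 0.0135  0.0136 -0.0003] [ 0.0002  0.011  -0.0036]
scene 0.004 0.016 39 [-0.01   -0.0012  0.0048] [0.0074 0.0087 0.016 ] [-0.0011  0.0056  0.0099]
side -0.05 -0.02 415 [-0.0041 -0.0274 -0.0499] [ 0.0164  0.0296 -0.0205] [ 0.0117  0.0073 -0.0357]
side -0.02 -0.005 95 [ 0.0057 -0.0138 -0.0199] [ 0.0161  0.0222 -0.005 ] [ 0.0131  0.0054 -0.0127]
side -0.005 0.002 39 [ 0.0009 -0.0089 -0.0048] [0.0152 0.0158 0.0014] [ 0.0127  0.0074 -0.0021]
side 0.004 0.016 26 [ 0.0004 -0.005   0.0093] [0.0093 0.0105 0.0154] [0.008  0.0057 0.0132]
side 0.016 0.025 4 [ 0.0017 -0.0008  0.017 ] [0.0085 0.0085 0.0197] [0.0073 0.0034 0.0182]
orange check
[[ 0.5139 -0.1436  0.041 ]]m.py:4: RuntimeWarning: invalid value encountered in arccos
  Rt=rot(st['tcp_rot']);print('tool z',Rt[:,2],'angle to -n',np.degrees(np.arccos(Rt[:,2]@np.array([.245,.0838,-.966]))))
```

View pics/c5.png

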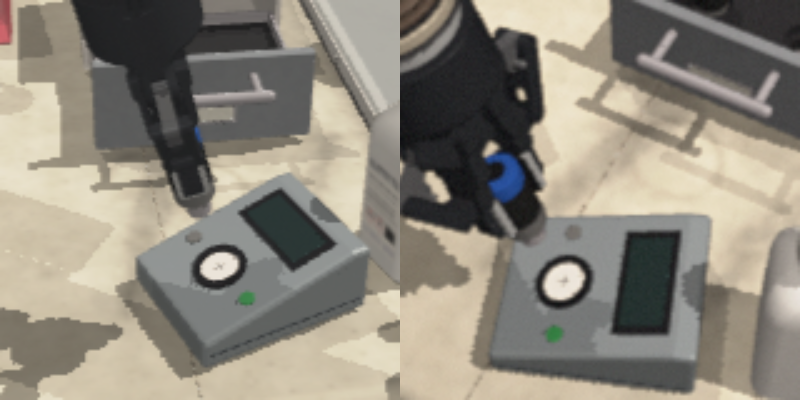

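The views show the probe held square, with the nose end about 17 mm ahead of the TCP and about 60 mm from the tile. I'll approach to about 8 mm above it.

>>> {"api": "move_arm", "payload": {
  "deltas": "4 1 -15 0 0 0 -1; 8 2 -30 0 0 0 -1; 12 3 -42 0 0 0 -1; 14 3.5 -50.5 0 0 0 -1; 14 3.5 -50.5 0 0 0 -1; 14 3.5 -50.5 0 0 0 -1"
}}

```text
time: 13.85
eef_pos: [0.5078, -0.1463, 0.0657]
tcp_rot: [-174.6, -14.1, -2.3]
contact_force: [0.0, -0.4, -1.4]
opening: 0.029
finger_force: 50.2
```

Run:
```python
from m import *
a=cam('scene')
b=cam('side')
tl=np.array([.5137,-.143,.041]);n=np.array([-.245,-.0838,.966])
print('dist along n',(st['eef_pos']-tl)@n,'lateral in tool',((st['eef_pos']-tl)@Rt)[:2])
for nm,d in(('scene',a),('side',b)):
    C=cloud(d);rel=(C-st['eef_pos'])@Rt
    for lo,hi in((-.015,-.003),(.004,.014)):
        q=rel[(abs(rel[...,0])<.025)&(abs(rel[...,1])<.025)&(rel[...,2]>lo)&(rel[...,2]<hi)];print(nm,lo,len(q),np.percentile(q,[2,98],axis=0)[:,:2].tolist())
A=cv2.resize(a['image'][260:350,280:380],(400,360),interpolation=cv2.INTER_CUBIC);B=cv2.resize(b['image'][270:360,240:340],(400,360),interpolation=cv2.INTER_CUBIC)
cv2.imwrite('pics/c6.png',np.hstack([A,B])[:,:,::-1])
```

```text
[ 0.5078 -0.1463  0.0657] [-174.6265  -14.0724   -2.3365] [ 0.0336 -0.434  -1.4485] 50.17948865890503
tool z [ 0.2457  0.0837 -0.9657] angle to -n nan
dist along n 0.025627749561320724 lateral in tool [0.0004 0.0012]
scene -0.015 44 [[-0.01535628566834055, 0.0015405853934387262], [0.013284004695339614, 0.014162514824650767]]
scene 0.004 29 [[-0.008470700277542407, 0.0021641452173312868], [0.006357474232809118, 0.008490223671269977]]
side -0.015 65 [[0.005874505263117728, -0.008950209364912247], [0.01573020267434789, 0.014726163535802285]]
side 0.004 12 [[0.0034490624779853606, -0.0011189242180597453], [0.010577017757480305, 0.00959579655417055]]m.py:4: RuntimeWarning: invalid value encountered in arccos
  Rt=rot(st['tcp_rot']);print('tool z',Rt[:,2],'angle to -n',np.degrees(np.arccos(Rt[:,2]@np.array([.245,.0838,-.966]))))
```

View pics/c6.png

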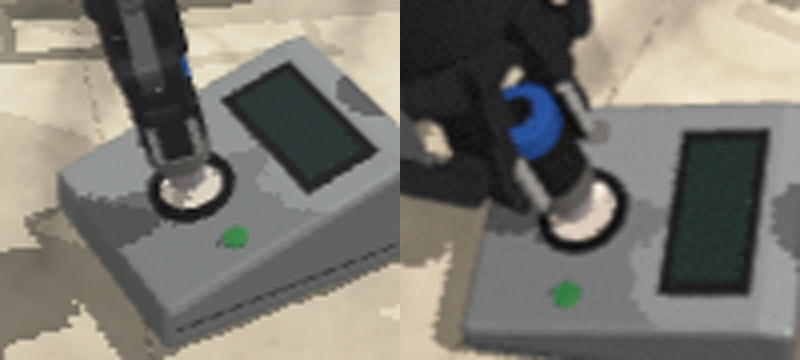

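The nose is aligned inside the bezel ring, about 8 mm above the tile. I'll press in small steps while watching the force.

>>> {"api": "move_arm", "payload": {
  "deltas": "0.7 1.3 -2.9 0 0 0 -1; 1.5 1.5 -5.8 0 0 0 -1; 2 1.7 -8 0 0 0 -1; 2.4 1.8 -9.7 0 0 0 -1; 2.4 1.8 -9.7 0 0 0 -1; 2.4 1.8 -9.7 0 0 0 -1"
}}

```text
time: 14.7
eef_pos: [0.5098, -0.1443, 0.0558]
tcp_rot: [-174.6, -14.0, -2.3]
contact_force: [-0.8, 0.9, 0.3]
opening: 0.0289
finger_force: 50.2
```

>>> {"api": "move_arm", "payload": {
  "deltas": "0.4 0.1 -1.5 0 0 0 -1; 0.7 0.2 -2.9 0 0 0 -1; 0.7 0.2 -2.9 0 0 0 -1; 0.7 0.2 -2.9 0 0 0 -1; 0.7 0.2 -2.9 0 0 0 -1; 0.7 0.2 -2.9 0 0 0 -1"
}}

```text
time: 15.45
eef_pos: [0.5106, -0.144, 0.0529]
tcp_rot: [-174.6, -14.0, -2.3]
contact_force: [-0.9, 1.8, 3.0]
opening: 0.0288
finger_force: 50.4
```

```bash
python3 - <<'E' 2>/dev/null
from m import *
tl=np.array([.5137,-.143,.041]);n=np.array([-.245,-.0838,.966]);F=[];E=[];L=[]
for i in range(12):
    d=cam('side' if i%2 else 'scene');s=robot.get_state();F.append(s['contact_force']);E.append(s['eef_pos'])
    if i>9:
        C=cloud(d);rel=(C-s['eef_pos'])@rot(s['tcp_rot'])
        for lo,hi in((-.018,-.004),(.001,.008)):
            q=rel[(abs(rel[...,0])<.025)&(abs(rel[...,1])<.025)&(rel[...,2]>lo)&(rel[...,2]<hi)];print(i,lo,len(q),np.percentile(q,[2,98],axis=0)[:,:2].tolist() if len(q) else 0)
F=np.array(F);print(F.mean(0),F.std(0),F.mean(0)@n);e=np.mean(E,0);print(e,(e-tl)@n,((e-tl)@Rt)[:2])
C=cloud(cam('side'));o=C[...,2]
E
```

```text
[ 0.5106 -0.144   0.0529] [-174.5956  -14.0412   -2.3377] [-0.8841  1.7534  2.9676] 50.3590053319931
tool z [ 0.2452  0.0843 -0.9658] angle to -n nan
10 -0.018 48 [[-0.014801210151824081, 0.0006044832098933204], [0.013240991963771643, 0.016614596010477902]]
10 0.001 28 [[-0.0174706846310994, -0.007699144573763625], [0.019027910780860975, 0.01765372171262602]]
11 -0.018 71 [[0.006639382619746059, -0.013606136592684805], [0.015695721726410976, 0.01860326400159857]]
11 0.001 7 [[0.007371071526164477, -0.014496573435397654], [0.0221663937423385, 0.011477948045787771]]
[-1.7241  1.8106  2.1669] [0.3852 0.3167 0.4883] 2.3639057709175075
[ 0.5106 -0.1441  0.0528] 0.012295033599631766 [-0.0001  0.    ]
```

```bash
python3 - <<'E' 2>/dev/null
from m import *
from scipy.optimize import least_squares
n=np.array([-.245,-.0838,.966]);RR=[]
for nm,tc in(('scene',(327,307)),('side',(285,322))):
    d=cam(nm);im=cv2.imread(f'pics/{nm}0.png').astype(int)
    y,x=np.mgrid[0:480,0:640];b=((im.max(2)<75)&(np.hypot(x-tc[0],y-tc[1])<15)).astype(np.uint8)
    c=max(cv2.findContours(b,0,2)[0],key=cv2.contourArea);e=cv2.fitEllipse(c)
    r=rays(d,[e[0]])[0];RR.append((r/np.linalg.norm(r),np.array(d['eye'])))
    P=onz(d,[e[0]],.0434)[0];print(nm,'bezel',e,'tile',P-.0025*n)
    C=cloud(d);rel=(C-st['eef_pos'])@Rt;rad=np.hypot(rel[...,0],rel[...,1])
    q=rel[(abs(rel[...,2]+.008)<.006)&(rad<.019)&(rad>.008)]
    f=least_squares(lambda p:np.hypot(q[:,0]-p[0],q[:,1]-p[1])-.015,[0,0],loss='soft_l1',f_scale=.001);c0=Rt@[*f.x,.0124]+st['eef_pos'];print(len(q),'barrel off',f.x,'tip est',c0)
M=np.zeros((3,3));v=np.zeros(3)
for r,e in RR:Pm=np.eye(3)-np.outer(r,r);M+=Pm;v+=Pm@e
print('tri bezel',np.linalg.solve(M,v)-.0025*n)
E
```

```text
[ 0.5106 -0.144   0.0528] [-174.5976  -14.0406   -2.3386] [-1.8806  1.6217  2.5751] 50.442702770233154
tool z [ 0.2452  0.0842 -0.9658] angle to -n nan
scene bezel ((327.27764892578125, 306.3113098144531), (16.41543197631836, 21.542789459228516), 69.79946899414062) tile [ 0.5135 -0.1421  0.041 ]
46 barrel off [-0.0015 -0.0022] tip est [ 0.5121 -0.1408  0.0407]
side bezel ((285.1429748535156, 322.35992431640625), (19.294174194335938, 23.441837310791016), 53.68280029296875) tile [ 0.5158 -0.1449  0.041 ]
60 barrel off [-0.      0.0006] tip est [ 0.5136 -0.1436  0.0408]
tri bezel [ 0.5145 -0.1437  0.0409]
```

Both cameras put the nose about 2 mm off centre. I'll back off, recentre and press again.

>>> {"api": "move_arm", "payload": {
  "deltas": "-1 -0.3 4 0 0 0 -1; -2 -0.7 7.8 0 0 0 -1; -0.6 -1.7 7.8 0 0 0 -1; -0.6 -1.7 7.8 0 0 0 -1; -0.6 -1.7 7.8 0 0 0 -1; -0.6 -1.7 7.8 0 0 0 -1"
}}

```text
time: 16.95
eef_pos: [0.5099, -0.1458, 0.0604]
tcp_rot: [-174.6, -14.0, -2.3]
contact_force: [-1.1, -0.4, -1.9]
opening: 0.0287
finger_force: 50.4
```

```bash
cat > f.py <<'E'
from m import *
F=[];E=[];n=np.array([-.245,-.0838,.966])
for i in range(10): cam('side');s=robot.get_state();F.append(s['contact_force']);E.append(s['eef_pos'])
print(np.mean(F,0),np.mean(F,0)@n,np.mean(E,0),s['qvel'])
E
python3 f.py 2>/dev/null
```

```text
[ 0.5099 -0.1458  0.0604] [-174.6038  -14.0245   -2.3386] [-1.0796 -0.3736 -1.9189] 50.4413902759552
tool z [ 0.2449  0.0841 -0.9659] angle to -n nan
[ 0.1805  0.0649 -1.904 ] -1.8889431474486005 [ 0.5099 -0.1458  0.0606] [ 0.0525 -0.0288  0.0021  0.0578 -0.0914 -0.0794]
```

>>> {"api": "move_arm", "payload": {
  "deltas": "0.7 0.2 -2.5 0 0 0 -1; 1.3 0.4 -5 0 0 0 -1; 1.7 0.6 -6.5 0 0 0 -1; 2 0.7 -7.8 0 0 0 -1; 2 0.7 -7.8 0 0 0 -1; 2 0.7 -7.8 0 0 0 -1; 2 0.7 -7.8 0 0 0 -1; 2 0.7 -7.8 0 0 0 -1"
}}

```text
time: 18.45
eef_pos: [0.5121, -0.1453, 0.053]
tcp_rot: [-174.6, -14.1, -2.3]
contact_force: [-0.8, 0.3, 1.8]
opening: 0.0288
finger_force: 50.4
```

```bash
python3 f.py 2>/dev/null
```

```text
[ 0.5121 -0.1453  0.053 ] [-174.6258  -14.0661   -2.3396] [-0.7838  0.2836  1.8465] 50.43958604335785
tool z [ 0.2456  0.0837 -0.9658] angle to -n nan
[-1.1464 -0.6251  2.2362] 2.493409880952413 [ 0.5121 -0.1453  0.053 ] [ 0.0394 -0.0267  0.0394  0.0666  0.008   0.0225]
```

The clean contact force is about 4.4 N with almost no lateral load, so the nose is pressed in about 5–6 mm. I'll hand the job in.

```bash
python3 -c "
from bench import robot
print(robot.close_job())"
```

```text
the job is handed in; nothing more can be done
None
```

I handed the job in with the blue probe held square on the white tile, at about 4.4 N by the wrist force (nose in an estimated 5–6 mm); the orange probe, vials and beaker were never touched, and no verdict was returned.

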